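# Snap the spare-parts box lid shut around its rim

## Robot

A 6-joint arm with a two-finger parallel gripper is mounted at the origin on the work surface. World frame = base frame: x ahead of the robot, y to its left, z up, the work surface at z = 0. Lengths are in mm, angles in rad, forces in N, time in s.
With the tool pointing down it reaches from about 350 to 775 mm from the base axis. Payload 7.3 kg.
Tool frame: the origin (TCP) lies midway between the tips of the shut fingers; the grasp point (between the pads) lies 19 mm behind it; z points along the fingers, x is the direction in which the jaws open and shut, and the axes are right-handed (so a half turn about z gives the same grasp; the last joint's range is limited). The gripper opens to 92 mm and grips with 3 to 60 N. Pads are 19 mm wide; open, the fingers measure 130 mm over their backs; the gripper's body (75 mm by 190 mm) begins 47 mm behind the grasp point.
Start: joints at [-1.307, 0.342, 1.524, -0, 1.275, -0.146], TCP at [209.197, -481.541, 226.741] pointing down, gripper open.
Joint ranges: [-2.53, 2.53], [-0.77, 2.02], [0.04, 2.7], [-1, 4.14], [0.28, 2.66], [-3.11, 3.11]. Speed limits (rad/s): [2.57, 2.57, 3.14, 3.14, 3.14, 3.14].

## Interface

Orientations are given as a rotation vector (axis times angle).
In Python, from rig import robot, imaging gives the robot as it stands.
- The arm moves only by the tool apply_moves, never from a script. Its argument "steps" is a list of rows, each a list of 3 entries, a list of its own where there are three numbers: the shift along the tool's x, y, z in mm, then the turn, a rotation vector about the tool's x, y, z in degrees, then the opening, from 0 (shut) to 1 (fully open). In form: [[[tx, ty, tz], [ax, ay, az], grip], ...]. A call has 1 to 8 rows; each row shifts and turns the pose as measured when the row begins, along the tool's axes as they then stand; what a row does not reach is not made up. A row lasts 1/12 s, in which the tool goes at most 41.7 mm and 7.16 degrees, less where a joint would pass 70% of its speed; a pose out of reach is approached as far as the arm can. A call is refused whole if a number of a shift passes 41.7 or a number of a turn 7.16, either way. A call with a gripper value outside its range is refused whole. The fingers move at their own pace and stop on an object; the grip force is fixed at half the most. Time passes only in rows, so rows that do not move let the fingers close. It gives the time, the measured TCP pose, the force and the opening at its end, in the units of the state.
- robot.sense(): the state, without advancing time (a new reading comes with each control period).
- imaging.camera(name): name is "scene" or "top" or "wrist"; returns a dict with "color" (420x560x3 uint8, red, green, blue), "depth" (420x560 float32, mm along the optical axis (not along the pixel's ray), 0 where there is no reading), "fx", "fy", "cx", "cy" (pixels), "R" (3x3) and "t" (3): a world point X has camera coordinates R X + t. Camera axes: x right, y down, z forward; pixel columns grow to the right and rows downward; lengths in mm; the calibration is good to about 2 mm. A picture is of the moment at which its call begins.
- robot.finish_job(): hands the job in, once; it reports no verdict.
The state is a dict: "t": time; "qpos": joint angles; "joint_velocities": joint speeds; "joint_efforts": joint torques, N m; "position": TCP position; "eef_rot": TCP orientation; "ft_force": force on the tool from outside, world axes, zero at the start; "ft_torque": the same for the moment, N m; "gripper_width": finger opening in mm.
Only numpy, scipy, OpenCV 4.12 (cv2) and the standard library are available. Lean on these libraries where they do the work, as an engineer would, in place of code of your own. Each camera call takes 0.05 s, during which the arm holds its last target. There are 200 camera calls.

## Task

The lid of the grey parts box is lying on it with all four rim sections still popped up. With the fingertips, press down on the rim section by section until each clicks shut and lies flat, leaving the section with the pull tab to the very last so that the air can escape. Do not lift the box or push it along the bench, and leave the other things as they are.

Things in the scene. Friction and masses are not known exactly. Their poses are not given: they have to be found in the camera images.
- partsbox: the parts box: grey plastic, loose on the bench, about 1 kg, 210 x 150 mm, 80 mm high to its wall tops (85 mm over the lid's fixed corners). Origin: centre of its underside, z up, x along its long way, +x towards the side with the pull tab
- lid (a point): centre of the white lid's sunk middle panel, 79 mm above the bench (lower than a shut wing, so a fingertip on a wing does not strike it). Around it, between four fixed 34 mm corners, are four rim wings, one along each side, 34 mm wide from inner hinge to outer edge, 4 mm thick; all start standing up at a slope, outer edge about 14 mm higher than shut
- wing_tab (a joint): the rim wing on the side box +x (short side, wing 98 mm long); the only one with a pull tab, a tongue 36 mm wide that sticks out 22 mm beyond the rim. Angle: 0 standing up (start), 0.42 rad shut flat. Over-centre snap: pressed down 22 mm from its hinge it resists with 6 to 8 N at first, gives way half-way, jumps shut and stays; let go before half-way it springs up again. Counts as shut above 0.36
- wing_tab_press (a point): where to press the tab wing: on its top face at mid-length, 22 mm out from its hinge line. Moves with the wing: about 93 mm above the bench when up, 84 mm when shut (9 mm lower)
- wing_left (a joint): the rim wing on the side box +y (long side, wing 158 mm long), no tab. Angle: 0 standing up (start), 0.42 rad shut flat. Over-centre snap: pressed down 22 mm from its hinge it resists with 6 to 8 N at first, gives way half-way, jumps shut and stays; let go before half-way it springs up again. Counts as shut above 0.36
- wing_left_press (a point): where to press the long wing: on its top face at mid-length, 22 mm out from its hinge line. Moves with the wing: about 93 mm above the bench when up, 84 mm when shut (9 mm lower)
- wing_plain (a joint): the rim wing on the side box -x (short side, wing 98 mm long), no tab. Angle: 0 standing up (start), 0.42 rad shut flat. Over-centre snap: pressed down 22 mm from its hinge it resists with 6 to 8 N at first, gives way half-way, jumps shut and stays; let go before half-way it springs up again. Counts as shut above 0.36
- wing_plain_press (a point): where to press the plain short wing: on its top face at mid-length, 22 mm out from its hinge line. Moves with the wing: about 93 mm above the bench when up, 84 mm when shut (9 mm lower)
- wing_right (a joint): the rim wing on the side box -y (long side, wing 158 mm long), no tab. Angle: 0 standing up (start), 0.42 rad shut flat. Over-centre snap: pressed down 22 mm from its hinge it resists with 6 to 8 N at first, gives way half-way, jumps shut and stays; let go before half-way it springs up again. Counts as shut above 0.36
- wing_right_press (a point): where to press the other long wing: on its top face at mid-length, 22 mm out from its hinge line. Moves with the wing: about 93 mm above the bench when up, 84 mm when shut (9 mm lower)
- jar: squat jar with a black cap, 52 mm across, 85 mm high, a bystander; origin at the centre of its underside
- bearing: steel ring lying flat, 54 mm across, 16 mm high, a bystander; origin at the centre of its underside
- hub: stepped aluminium hub, 52 mm across, 45 mm high, a bystander; origin at the centre of its underside
- plug: slim white stepped plug standing upright, 24 mm across, 60 mm high, a bystander; origin at the centre of its underside
- tub: low closed grey round tub, 70 mm across, 46 mm high, a bystander; origin at the centre of its underside
- driver: screwdriver lying on the bench to the left, a bystander; origin on its shaft
- oilcan: upright can, 66 mm across, 120 mm high, to the right, a bystander; origin at the centre of its underside

How it is judged (in metres and radians):
On the way, in this order (a step that is already met when the one before it is completed fails the run):
1. the three sections without a tab are shut while the tab section still stands up (value of joint each of wing_left, wing_plain, wing_right above 0.36 rad and value of joint wing_tab below 0.15 rad), for 0.2 s.
2. the tab section is shut as well (value of joint each of wing_left, wing_plain, wing_right, wing_tab above 0.36 rad), for 0.2 s.
At the end, for the whole second after the job is handed in: all four wings shut (joint above 0.36 of 0.42 rad), the box at rest, upright, on the bench within 40 mm of where it stood, the bystanders upright and within 30 mm of where they stood (all of step 2 and distance of partsbox from where it was at the start of the episode below 0.04 m and height (world z) of partsbox below 0.01 m and angle between partsbox's own z axis and vertical below 0.1 rad and linear speed of partsbox below 0.02 m/s and distance of each of jar, bearing, hub, plug, tub, driver, oilcan from where it was at the start of the episode below 0.03 m and angle between each of jar, bearing, hub, plug, tub, oilcan's own z axis and vertical below 0.3 rad); the robot touches nothing.
It fails at once if the tab section is shut before the other three (value of joint wing_tab above 0.36 rad and (not (value of joint wing_left above 0.36 rad) or not (value of joint wing_plain above 0.36 rad) or not (value of joint wing_right above 0.36 rad))).
It fails at once if the box is lifted, tipped or pushed more than 40 mm (not (distance of partsbox from where it was at the start of the episode below 0.04 m and height (world z) of partsbox below 0.01 m and angle between partsbox's own z axis and vertical below 0.2 rad)).
It fails at once if a bystander is lifted, knocked over or moved more than 30 mm (distance of any of jar, bearing, hub, plug, tub, driver, oilcan from where it was at the start of the episode above 0.03 m or angle between any of jar, bearing, hub, plug, tub, oilcan's own z axis and vertical above 0.5 rad).
It also fails if it takes over 45 s, if anything falls off the work surface, if the arm or the gripper's body presses on something with over 40 N, if the wrist force passes 120 N, or if a joint passes its speed limit or range.

## Working session

There is one attempt and no reset: what is moved stays moved. The work goes in short steps, Python scripts to look and compute and a tool call to move; the robot and the scene stay as the last step left them, time stands still between calls to the robot, and variables do not carry over. Pictures are saved under pics/ and viewed, about 8 in all and at most 12, crops included, and the job is handed in when it is done.

Besides the shell and the picture viewer there is one more tool, called after "Request:" by a JSON object that holds its "name" and its "arguments". apply_moves: Moves the arm, as the interface text tells. Its arguments: {"type":"object","properties":{"steps":{"type":"array"}},"required":["steps"]}

```bash
mkdir -p pics
python3 - <<'E'
from rig import robot, imaging
import cv2,pickle
s=robot.sense();print({k:s[k] for k in('t','position','eef_rot','ft_force','gripper_width')})
for n in('top','scene'):
    c=imaging.camera(n);pickle.dump(c,open(n+'.pkl','wb'));cv2.imwrite(f'pics/{n}0.png',c['color'][:,:,::-1])
    print(n,c['R'],c['t'],c['fx'])
E
```

```text
{'t': 0.0, 'position': array([ 209.08247893, -481.11967964,  226.0637683 ]), 'eef_rot': array([-2.62608170e+00,  1.72245372e+00,  1.79511862e-03]), 'ft_force': array([-0.12350151, -0.76054951,  0.96682076]), 'gripper_width': 91.93070987460416}
top [[ 0.00398    -0.99998684  0.00323635]
 [-0.97299527 -0.00461946 -0.23077884]
 [ 0.23079076 -0.00223045 -0.97300085]] [  -3.24753861  600.10240337 1341.38061859] 532.0620658604197
scene [[-0.51195558  0.85893593 -0.01142552]
 [ 0.55761254  0.32218003 -0.76502829]
 [-0.65342921 -0.39803152 -0.64389531]] [ 317.92481154 -257.80102682 1765.49814362] 503.48807230427485
```

View pics/top0.png

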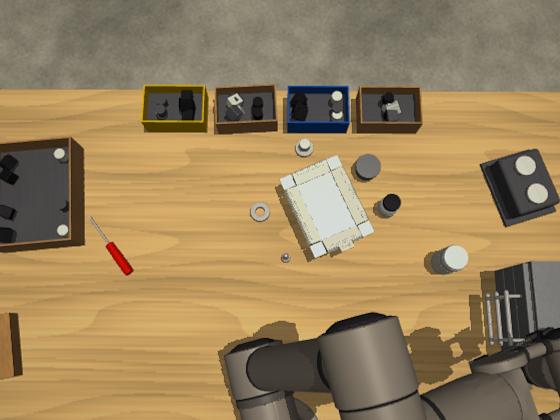

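View pics/scene0.png

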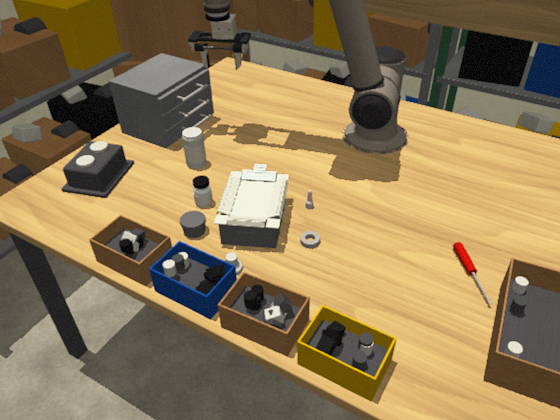

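```bash
cat > h.py <<'E'
import numpy as np,cv2,pickle
def cloud(c):
    v,u=np.mgrid[:420,:560]; d=c['depth'].astype(float)
    p=np.stack([(u-c['cx'])/c['fx']*d,(v-c['cy'])/c['fy']*d,d],-1)
    return (p-c['t'])@c['R']
E
python3 - <<'E'
from h import *
c=pickle.load(open('top.pkl','rb'));W=cloud(c);z=W[...,2]
m=((z>65)&(z<115)&(c['depth']>0)).astype(np.uint8)
m[:,:265]=0;m[:,400:]=0;m[:140]=0;m[280:]=0
n,l,st,_=cv2.connectedComponentsWithStats(m);print(st[1:])
k=1+np.argmax(st[1:,4]);P=W[l==k]
r=cv2.minAreaRect(P[:,:2].astype(np.float32));print(r)
# best 210x150 fit w/ tab: score inside
from scipy.optimize import minimize
def f(x):
    a=x[2];q=(P[:,:2]-x[:2])@np.array([[np.cos(a),-np.sin(a)],[np.sin(a),np.cos(a)]])
    ex=np.maximum(np.abs(q)-[105,75],0);tab=(q[:,0]>105)&(abs(q[:,1])<20);ex[tab,0]=0
    return ex.clip(0,8).sum()
best=min((minimize(f,[*P[:,:2].mean(0),a],method='Nelder-Mead') for a in np.radians([180+d for d in range(-40,41,10)])),key=lambda s:s.fun)
x=best.x;print(x,np.degrees(x[2]),best.fun,len(P))
a=x[2];q=(P[:,:2]-x[:2])@np.array([[np.cos(a),-np.sin(a)],[np.sin(a),np.cos(a)]])
for lo in(-80,-40,0,40):
  s=(q[:,0]>lo)&(q[:,0]<lo+40);print('y ext',lo,np.percentile(q[s,1],[1,99]))
for lo in(-75,-50,-25,0,25,50):
  s=(q[:,1]>lo)&(q[:,1]<lo+25);print('x ext',lo,q[s,0].min(),q[s,0].max())
for nm,pt in dict(tab=(93,0),left=(0,63),plain=(-93,0),right=(0,-63),mid=(0,0)).items():
  near=np.hypot(*(q-pt).T)<6
  print(nm,x[:2]+np.array([[np.cos(a),-np.sin(a)],[np.sin(a),np.cos(a)]])@pt,np.median(P[near,2]),near.sum())
im=cv2.resize(c['color'][130:290,250:420,::-1],None,fx=3.5,fy=3.5,interpolation=cv2.INTER_CUBIC)
def pr(b,zz):
    R=np.array([[np.cos(a),-np.sin(a)],[np.sin(a),np.cos(a)]]);X=np.r_[x[:2]+R@b,zz];Y=c['R']@X+c['t']
    return tuple(int(t) for t in ((np.array([c['fx']*Y[0]/Y[2]+c['cx'],c['fy']*Y[1]/Y[2]+c['cy']])-[250,130]+.5)*3.5))
cs=[pr(b,85) for b in((105,75),(-105,75),(-105,-75),(105,-75))]
cv2.polylines(im,[np.array(cs)],True,(0,0,255),1)
for b in((93,0),(0,63),(-93,0),(0,-63)): cv2.circle(im,pr(b,93),4,(0,255,0),1)
cv2.imwrite('pics/fit.png',im)
E
```

```text
[[ 280  155   94  103 5645]
 [ 382  194   18   18  254]]
((583.8953857421875, -120.92771911621094), (246.82720947265625, 174.62155151367188), 24.142946243286133)
[ 588.66443036 -113.90730984    3.56929188] 204.50536040499816 5183.642876233915 5645
y ext -80 [-80.32850554  87.60214238]
y ext -40 [-80.88473722  86.15390941]
y ext 0 [-81.34407376  86.43241417]
y ext 40 [-81.84687611  85.73907707]
x ext -75 -114.53843970632441 115.45160501132216
x ext -50 -115.8165751674547 117.10442198169237
x ext -25 -116.28095160066027 130.05358905303436
x ext 0 -115.29897323355476 130.65447024388058
x ext 25 -115.87587431144685 118.25751919172164
x ext 50 -112.10028361765355 116.61716453567563
tab [ 504.04164069 -152.4816986 ] 89.85272931930878 18
left [ 614.79546791 -171.23242542] 88.28051385688627 16
plain [673.28722002 -75.33292107] 92.29946300636502 18
right [562.5333928  -56.58219426] 92.24979777576068 15
mid [ 588.66443036 -113.90730984] 78.49440448629439 19
```

View pics/fit.png

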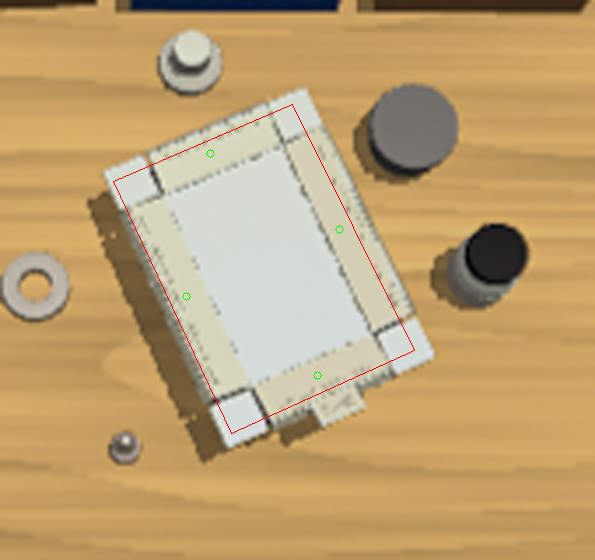

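The lid overhangs the box: 158 + 2·34 = 226 by 98 + 68 = 166 mm. I'll refit with that size. Press points are then x = ±101 and y = ±71.

```bash
cat > fit.py <<'E'
from h import *
from scipy.optimize import minimize
from scipy.spatial.transform import Rotation
def run(c):
    W=cloud(c);z=W[...,2]
    m=((z>65)&(z<115)&(c['depth']>0)).astype(np.uint8)
    m[:,:265]=0;m[:,400:]=0;m[:140]=0;m[280:]=0
    n,l,st,_=cv2.connectedComponentsWithStats(m)
    P=W[l==1+np.argmax(st[1:,4])];R=lambda a:np.array([[np.cos(a),-np.sin(a)],[np.sin(a),np.cos(a)]])
    def f(x):
        q=(P[:,:2]-x[:2])@R(x[2])
        ex=np.maximum(np.abs(q)-[113,83],0);tab=(q[:,0]>112)&(abs(q[:,1])<21);ex[tab,0]=0
        return (ex.clip(0,8)**2).sum()
    b=min((minimize(f,[588,-114,a],method='Nelder-Mead',options=dict(maxiter=3000)) for a in np.radians([195,200,205,210])),key=lambda s:s.fun)
    x=b.x;q=(P[:,:2]-x[:2])@R(x[2]);print('box',x,np.degrees(x[2]),b.fun/len(P))
    for nm,pt in dict(tab=(100,0),left=(0,70),plain=(-100,0),right=(0,-70),mid=(0,0),c1=(96,66),c2=(96,-66),c3=(-96,66),c4=(-96,-66)).items():
        near=np.hypot(*(q-pt).T)<7
        print(nm,(x[:2]+R(x[2])@pt).round(1),'z %.1f'%np.median(P[near,2]))
    print([np.percentile(q[abs(q[:,1])<60][:,0],1),np.percentile(q[(abs(q[:,1])<60)&(abs(q[:,1])>22)][:,0],99),*np.percentile(q[abs(q[:,0])<90][:,1],[1,99])])
    return x
if __name__=='__main__':
    run(pickle.load(open('top.pkl','rb')))
    from rig import robot
    print(Rotation.from_rotvec(robot.sense()['eef_rot']).as_matrix().round(3))
E
python3 fit.py
```

```text
box [ 588.47547091 -117.48520625    3.55639339] 203.7663315027788 0.14414382653805008
tab [ 497.  -157.8] z 92.5
left [ 616.7 -181.5] z 93.9
plain [680.  -77.2] z 94.2
right [560.3 -53.4] z 94.4
mid [ 588.5 -117.5] z 79.1
c1 [ 527.2 -216.6] z 85.8
c2 [474.  -95.8] z 85.3
c3 [ 702.9 -139.2] z 85.7
c4 [649.7 -18.4] z 86.6
[np.float64(-111.51478428276515), np.float64(113.60417548142281), np.float64(-84.26269232015817), np.float64(83.41250911626568)]
[[ 0.398 -0.917 -0.   ]
 [-0.917 -0.398  0.001]
 [-0.001 -0.    -1.   ]]
```

Request:
{"name": "apply_moves", "arguments": {"steps": [[[-9, -39, 0], [0, 0, 0], 0], [[-9, -39, 0], [0, 0, 0], 0], [[-9, -39, 0], [0, 0, 0], 0], [[-9, -39, 0], [0, 0, 0], 0], [[-9, -39, 0], [0, 0, 0], 0], [[-9, -39, 0], [0, 0, 0], 0], [[-9, -39, 0], [0, 0, 0], 0], [[-9, -39, 0], [0, 0, 0], 0]]}}

```text
t: 0.77
position: [469.9, -289.0, 222.3]
eef_rot: [-2.613, 1.744, 0.011]
ft_force: [1.1, -1.0, -0.3]
gripper_width: 43.1
```

```bash
cat > d.py <<'E'
import sys,numpy as np
from rig import robot
from scipy.spatial.transform import Rotation as Ro
# offsets in tool axes from the TCP to points given in the box frame
s=robot.sense();T=Ro.from_rotvec(s['eef_rot']).as_matrix();a=3.55639
B=np.array([[np.cos(a),-np.sin(a)],[np.sin(a),np.cos(a)]])
print('t',s['t'],s['position'].round(1),'F',s['ft_force'].round(1),'w',round(s['gripper_width'],1),'yaw err',round((np.degrees(np.arctan2(T[1,0],T[0,0]))-203.77-90+180)%360-180,1))
for n,b in dict(left=(0,69),plain=(-100,0),right=(0,-69),tab=(100,0)).items():
    g=np.r_[np.array([588.5,-117.5])+B@b,84];print(n,(T.T@(g-s['position'])).round(1))
E
python3 d.py
```

```text
t 0.7667 [ 469.9 -289.   222.3] F [ 1.1 -1.  -0.3] w 43.1 yaw err -1.2
left [ -43.  -177.3  137.9]
plain [-114.1 -275.9  138. ]
right [-181.  -174.5  138.8]
tab [-109.9  -75.9  138.7]
```

Request:
{"name": "apply_moves", "arguments": {"steps": [[[-8, -34, 16], [0, 0, 1], 0], [[-8, -34, 16], [0, 0, 0], 0], [[-8, -34, 16], [0, 0, 0], 0], [[-8, -34, 16], [0, 0, 0], 0], [[-8, -34, 16], [0, 0, 0], 0], [[0, 0, 0], [0, 0, 0], 0]]}}

```text
t: 1.27
position: [623.3, -176.1, 136.6]
eef_rot: [-2.602, 1.759, 0.011]
ft_force: [-2.4, -0.3, 0.1]
gripper_width: 3.4
```

```bash
python3 d.py
```

```text
t 1.2667 [ 623.3 -176.1  136.6] F [-2.4 -0.3  0.1] w 3.4 yaw err -1.9
left [ 1.9  8.  52.6]
plain [-70.3 -89.7  52.7]
right [-136.    12.5   53.5]
tab [-63.8 110.2  53.3]
```

Request:
{"name": "apply_moves", "arguments": {"steps": [[[2, 8, 20], [0, 0, -1], 0], [[0, 0, 12], [0, 0, 0], 0], [[0, 0, 6], [0, 0, 0], 0], [[0, 0, 6], [0, 0, 0], 0], [[0, 0, 5], [0, 0, 0], 0], [[0, 0, 2], [0, 0, 0], 0]]}}

```text
t: 1.77
position: [618.2, -178.6, 84.0]
eef_rot: [-2.623, 1.728, 0.01]
ft_force: [-5.6, 4.6, 23.2]
gripper_width: 0.4
```

```bash
python3 d.py
```

```text
t 1.7667 [ 618.2 -178.6   84. ] F [-5.6  4.6 23.2] w 0.4 yaw err -0.5
left [ 1.2  2.6 -0. ]
plain [-68.7 -96.8   0.1]
right [-136.8    3.9    0.8]
tab [-66.9 103.2   0.7]
```

Request:
{"name": "apply_moves", "arguments": {"steps": [[[0, 0, -20], [0, 0, 0], 0], [[0, 0, -18], [0, 0, 0], 0], [[-23, -32, 0], [0, 0, 0], 0], [[-23, -32, 0], [0, 0, 0], 0], [[-23, -32, 0], [0, 0, 0], 0], [[0, 0, 0], [0, 0, 0], 0]]}}

```text
t: 2.27
position: [681.0, -79.2, 128.0]
eef_rot: [-2.612, 1.741, 0.004]
ft_force: [-0.4, -0.6, 0.2]
gripper_width: 0.0
```

```bash
python3 d.py
python3 - <<'E'
from rig import imaging
import cv2,pickle
c=imaging.camera('top');pickle.dump(c,open('top.pkl','wb'))
import fit
fit.run(c)
E
```

```text
t 2.2667 [681.  -79.2 128. ] F [-0.4 -0.6  0.2] w 0.0 yaw err -1.1
left [69.  98.8 43.6]
plain [-2.   0.2 44. ]
right [-69.  101.5  44.2]
tab [  2.  200.1  43.8]
box [ 571.36923868 -135.16682099    3.54161108] 202.91936728395072 0.0
tab [ 479.3 -174.1] z 104.2
left [ 598.6 -199.6] z 85.4
plain [663.5 -96.2] z nan
right [544.1 -70.7] z nan
mid [ 571.4 -135.2] z 80.1
c1 [ 508.7 -233.3] z 87.2
c2 [ 457.2 -111.8] z 87.9
c3 [ 685.5 -158.6] z nan
c4 [634.1 -37. ] z nan
[np.float64(-54.600290740679576), np.float64(92.97289022411053), np.float64(-55.95385812241557), np.float64(75.75816919743917)]
  return _methods._mean(a, axis=axis, dtype=dtype,
  ret = ret.dtype.type(ret / rcount)
```

Run:
```python
import cv2,pickle,numpy as np
from rig import imaging
c=pickle.load(open('top.pkl','rb'));s=imaging.camera('scene');s0=cv2.imread('pics/scene0.png')
f=lambda i:cv2.resize(i,None,fx=2.6,fy=2.6,interpolation=2)
cr=lambda i:f(i[150:260,180:330])
cv2.imwrite('pics/a.png',np.vstack([np.hstack([cr(s0),cr(s['color'][:,:,::-1])]),np.hstack([f(c['color'][145:255,260:410,::-1]),f(cv2.imread('pics/top0.png')[145:255,260:410])])]))
```

```text
(no output)
```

View pics/a.png

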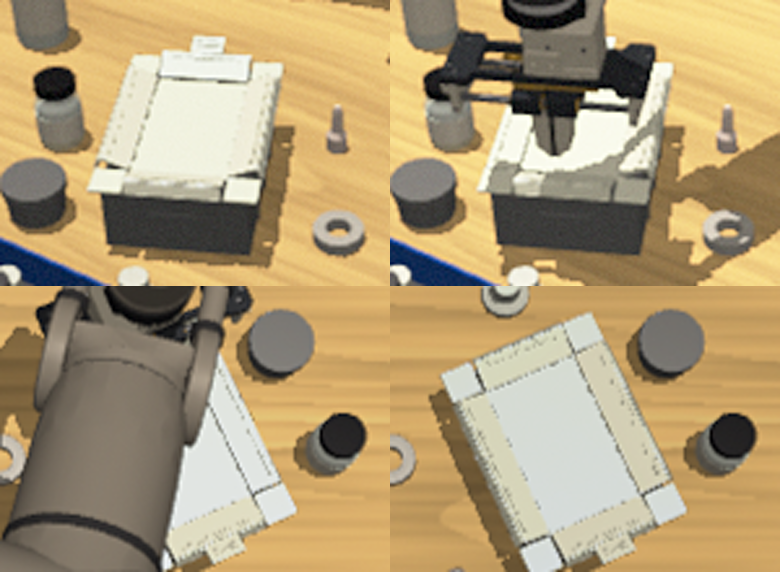

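The left wing (right side in the bottom-left crop, around (235,430)) now lies flat and white. The box sits at the same pixels as before. Next is the plain wing.

Request:
{"name": "apply_moves", "arguments": {"steps": [[[-2, 0, 18], [0, 0, 0], 0], [[0, 0, 9], [0, 0, 0], 0], [[0, 0, 6], [0, 0, 0], 0], [[0, 0, 5], [0, 0, 0], 0], [[0, 0, 5], [0, 0, 0], 0], [[0, 0, 2], [0, 0, 0], 0]]}}

```text
t: 2.87
position: [677.3, -87.7, 84.2]
eef_rot: [-2.606, 1.752, -0.001]
ft_force: [-5.3, 5.4, 13.6]
gripper_width: 0.3
```

```bash
python3 d.py
```

```text
t 2.8667 [677.3 -87.7  84.2] F [-5.3  5.4 13.6] w 0.3 yaw err -1.6
left [63.  91.6  0.1]
plain [-8.7 -6.5  0.2]
right [-74.9  95.4   0.1]
tab [-3.200e+00  1.935e+02 -1.000e-01]
```

Request:
{"name": "apply_moves", "arguments": {"steps": [[[0, 0, 1], [0, 0, 0], 0], [[0, 0, -20], [0, 0, 0], 0], [[0, 0, -18], [0, 0, 0], 0], [[-25, 31, 0], [0, 0, 0], 0], [[-25, 31, 0], [0, 0, 0], 0], [[-25, 31, 0], [0, 0, 0], 0], [[0, 0, 0], [0, 0, 0], 0]]}}

```text
t: 3.45
position: [556.1, -55.7, 120.0]
eef_rot: [2.601, -1.76, -0.007]
ft_force: [0.4, 0.3, -0.3]
gripper_width: 0.5
```

```bash
python3 d.py;  python3 - <<'E'
import cv2
from rig import imaging
import numpy as np
f=lambda n:cv2.resize(imaging.camera(n)['color'][140:270,180:420,::-1],None,fx=3,fy=3,interpolation=2)
cv2.imwrite('pics/b.png',f('scene'))
E
```

```text
t 3.45 [556.1 -55.7 120. ] F [ 0.4  0.3 -0.3] w 0.5 yaw err -1.9
left [138.5  -9.5  35.5]
plain [  66.1 -107.2   35.4]
right [ 0.5 -4.9 36. ]
tab [72.9 92.7 36.1]
```

View pics/b.png

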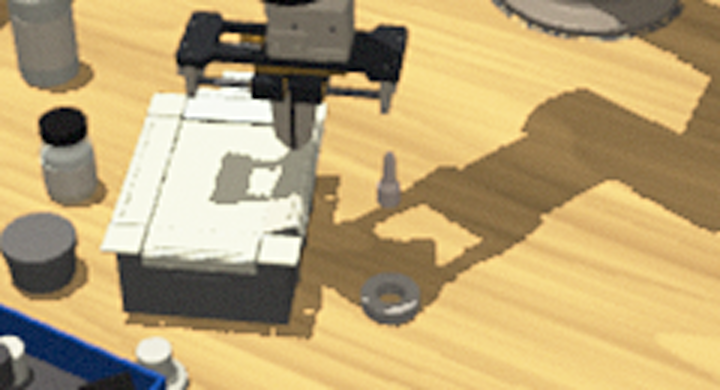

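```bash
cat > chk.py <<'E'
from h import *
from rig import imaging
# height profile across each wing (hinge 0 .. edge 34), both cameras
a=3.55639;B=np.array([[np.cos(a),-np.sin(a)],[np.sin(a),np.cos(a)]])
for n in('scene','top'):
    W=cloud(imaging.camera(n));q=(W[...,:2]-[588.5,-117.5])@B;z=W[...,2];ok=(z>60)&(z<112)
    for w,u,v,h,L in(('tab',q[...,0],q[...,1],79,44),('plain',-q[...,0],q[...,1],79,44),('left',q[...,1],q[...,0],49,74),('right',-q[...,1],q[...,0],49,74)):
        print(n,w,[(round(float(np.median(z[m])),1),int(m.sum())) if (m:=ok&(u>h+k)&(u<h+k+7)&(abs(v)<L)).sum()>3 else None for k in(-8,0,7,14,21,28)])
E
python3 chk.py
```

```text
scene tab [(81.0, 47), (85.5, 88), (89.7, 61), (92.8, 64), (93.8, 53), (97.2, 22)]
scene plain [(81.7, 37), (85.2, 49), (85.6, 59), (86.2, 54), (85.9, 62), (82.4, 156)]
scene left [(81.4, 97), (85.9, 83), (85.5, 85), (85.5, 82), (85.9, 93), (83.9, 28)]
scene right [(81.0, 80), (81.8, 61), (88.9, 63), (91.2, 59), (94.5, 66), (97.2, 87)]
top tab [(80.1, 52), (85.9, 60), (88.9, 72), (92.7, 71), (95.9, 80), (96.6, 97)]
top plain [None, None, None, None, None, None]
top left [(80.3, 54), (82.5, 63), (85.3, 64), (85.4, 91), (85.0, 100), (85.3, 100)]
top right [(76.2, 5), None, None, None, None, None]
```

Depth shows the plain and left wings flat at about 85.5 mm, while the tab and right wings are still up at 97 mm on the edge. Now the right wing.

Request:
{"name": "apply_moves", "arguments": {"steps": [[[0, -5, 12], [0, 0, 0], 0], [[0, 0, 8], [0, 0, 0], 0], [[0, 0, 6], [0, 0, 0], 0], [[0, 0, 6], [0, 0, 0], 0], [[0, 0, 4], [0, 0, 0], 0], [[0, 0, 2], [0, 0, 0], 0]]}}

```text
t: 4.1
position: [579.4, -59.4, 83.9]
eef_rot: [-2.593, 1.76, -0.027]
ft_force: [-12.3, 2.3, 31.1]
gripper_width: 0.7
```

```bash
python3 d.py
```

```text
t 4.1 [579.4 -59.4  83.9] F [-12.3   2.3  31.1] w 0.7 yaw err -2.1
left [126.3  10.5   1. ]
plain [ 53.8 -86.9   1.9]
right [-11.6  15.5  -0.4]
tab [ 61.  112.9  -1.3]
```

Request:
{"name": "apply_moves", "arguments": {"steps": [[[0, 0, -20], [0, 0, 0], 0], [[0, 0, -20], [0, 0, 0], 0], [[0, 0, -5], [0, 0, 0], 0]]}}

```text
t: 4.35
position: [578.1, -59.2, 126.6]
eef_rot: [-2.595, 1.761, -0.018]
ft_force: [0.5, 0.5, -0.1]
gripper_width: 0.4
```

```bash
python3 d.py; python3 chk.py
```

```text
t 4.35 [578.1 -59.2 126.6] F [ 0.5  0.5 -0.1] w 0.4 yaw err -2.1
left [126.7   9.8  43.3]
plain [ 54.1 -87.6  43.9]
right [-11.2  14.8  42.3]
tab [ 61.4 112.3  41.7]
scene tab [(81.6, 40), (85.6, 66), (88.9, 57), (92.2, 44), (95.9, 43), None]
scene plain [(82.5, 30), (85.1, 47), (85.7, 55), (86.0, 62), (85.8, 65), (83.3, 136)]
scene left [(81.1, 93), (85.8, 83), (85.6, 86), (85.8, 83), (85.8, 85), (84.1, 32)]
scene right [(81.0, 70), (80.9, 62), (86.4, 67), (85.9, 78), (85.3, 84), (86.3, 90)]
top tab [(80.3, 57), (85.9, 65), (89.3, 68), (92.4, 80), (96.2, 86), (96.3, 95)]
top plain [None, None, None, None, None, None]
top left [(79.9, 71), (84.5, 75), (85.6, 62), (85.5, 77), (85.6, 103), (85.3, 104)]
top right [None, None, None, None, None, None]
```

Request:
{"name": "apply_moves", "arguments": {"steps": [[[15, 28, 0], [0, 0, 0], 0], [[15, 28, 0], [0, 0, 0], 0], [[15, 28, 0], [0, 0, 0], 0], [[15, 28, 0], [0, 0, 0], 0], [[0, 0, 0], [0, 0, 0], 0], [[0, 0, 0], [0, 0, 0], 0]]}}

```text
t: 4.95
position: [490.6, -157.6, 115.4]
eef_rot: [-2.599, 1.758, -0.002]
ft_force: [-0.2, 0.2, 0.0]
gripper_width: 0.5
```

```bash
python3 d.py
```

```text
t 4.95 [ 490.6 -157.6  115.4] F [-0.2  0.2  0. ] w 0.5 yaw err -1.9
left [  68.2 -107.9   31.8]
plain [  -4.1 -205.6   32.2]
right [ -69.7 -103.4   31.9]
tab [ 2.6 -5.7 31.4]
```

Request:
{"name": "apply_moves", "arguments": {"steps": [[[2, -4, 10], [0, 0, 0], 0], [[0, 0, 6], [0, 0, 0], 0], [[0, 0, 5], [0, 0, 0], 0], [[0, 0, 5], [0, 0, 0], 0], [[0, 0, 4], [0, 0, 0], 0], [[0, 0, 2], [0, 0, 0], 0]]}}

```text
t: 5.45
position: [497.2, -156.5, 83.7]
eef_rot: [-2.606, 1.752, -0.003]
ft_force: [-14.8, 1.1, 34.5]
gripper_width: 0.3
```

```bash
python3 d.py
```

```text
t 5.45 [ 497.2 -156.5   83.7] F [-14.8   1.1  34.5] w 0.3 yaw err -1.6
left [  67.3 -101.2   -0. ]
plain [-4.500e+00 -1.992e+02  1.000e-01]
right [-70.7 -97.3  -0.2]
tab [ 1.1  0.7 -0.3]
```

Request:
{"name": "apply_moves", "arguments": {"steps": [[[0, 0, -20], [0, 0, 0], 0], [[0, 0, -38], [0, 0, 0], 0], [[0, 0, -38], [0, 0, 0], 0], [[0, 0, -30], [0, 0, 0], 0], [[38, 8, 0], [0, 0, 0], 0], [[38, 8, 0], [0, 0, 0], 0], [[38, 8, 0], [0, 0, 0], 0], [[38, 8, 0], [0, 0, 0], 0]]}}

```text
t: 6.12
position: [529.8, -301.0, 214.6]
eef_rot: [-2.621, 1.725, -0.001]
ft_force: [0.9, 0.5, 0.1]
gripper_width: 0.4
```

Request:
{"name": "apply_moves", "arguments": {"steps": [[[38, 8, 0], [0, 0, 0], 0], [[38, 8, 0], [0, 0, 0], 0], [[38, 8, 0], [0, 0, 0], 0], [[38, 8, 0], [0, 0, 0], 0], [[0, 0, 0], [0, 0, 0], 0], [[0, 0, 0], [0, 0, 0], 0]]}}

```text
t: 6.62
position: [564.2, -464.2, 204.1]
eef_rot: [-2.62, 1.724, 0.005]
ft_force: [0.7, 1.8, 0.5]
gripper_width: 0.3
```

```bash
python3 d.py; python3 chk.py
python3 - <<'E'
import cv2
from rig import imaging
import fit
c=imaging.camera('top');fit.run(c)
cv2.imwrite('pics/end.png',c['color'][:,:,::-1])
E
```

```text
t 6.6167 [ 564.2 -464.2  204.1] F [0.7 1.8 0.5] w 0.3 yaw err -0.5
left [-239.1 -159.7  121.8]
plain [-308.9 -259.2  122.5]
right [-377.1 -158.7  122.6]
tab [-307.3  -59.2  122. ]
scene tab [(81.0, 50), (84.3, 62), (86.0, 47), (85.6, 49), (86.0, 54), (86.6, 34)]
scene plain [(82.0, 39), (85.2, 44), (85.8, 59), (85.4, 62), (85.3, 60), (82.6, 155)]
scene left [(81.2, 95), (85.3, 84), (85.5, 85), (85.5, 89), (86.0, 82), (84.7, 32)]
scene right [(80.6, 86), (81.0, 76), (85.4, 88), (85.8, 84), (86.1, 88), (86.4, 94)]
top tab [None, None, None, None, None, None]
top plain [(80.5, 84), (84.1, 90), (84.8, 87), (85.2, 76), (84.4, 87), (84.9, 76)]
top left [(80.1, 117), (83.6, 135), (84.6, 120), (84.8, 122), (85.2, 148), (85.1, 131)]
top right [(80.1, 145), (84.2, 126), (85.2, 151), (85.2, 147), (85.0, 151), (83.7, 158)]
box [ 603.08225312 -111.36312736    3.55703606] 203.80315372283928 0.057883488592596455
tab [ 511.6 -151.7] z nan
left [ 631.3 -175.4] z 84.4
plain [694.6 -71. ] z 84.7
right [574.8 -47.3] z 84.4
mid [ 603.1 -111.4] z 80.6
c1 [ 541.9 -210.5] z nan
c2 [488.6 -89.7] z 82.1
c3 [ 717.6 -133. ] z 86.2
c4 [664.3 -12.2] z 86.3
[np.float64(-97.04651246284895), np.float64(80.46760577647491), np.float64(-84.02473475129608), np.float64(83.37075905412308)]
  return _methods._mean(a, axis=axis, dtype=dtype,
  ret = ret.dtype.type(ret / rcount)
```

View pics/end.png

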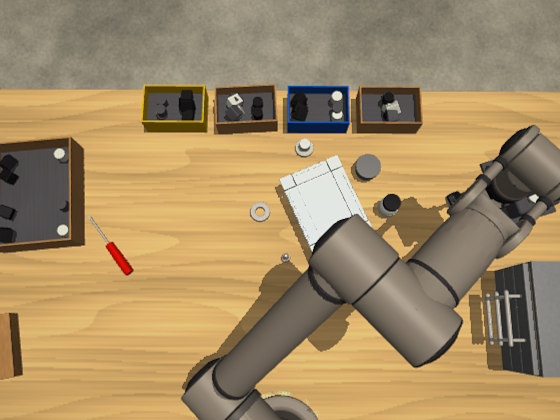

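Run:
```python
import cv2
from rig import imaging
cv2.imwrite('pics/end2.png',imaging.camera('scene')['color'][:,:,::-1])
```

```text
(no output)
```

View pics/end2.png

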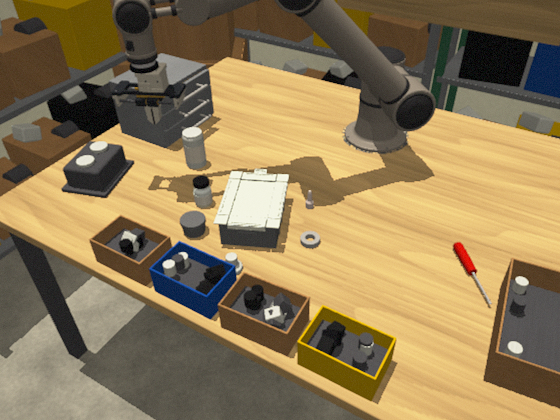

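The lid is flat all round at about (255,200). The oilcan (194,148), jar (202,192) and the other bystanders are where they were, and the arm is clear of everything. I'm handing in.

```bash
python3 -c "
from rig import robot
print(robot.finish_job())"
```

```text
the job is handed in; nothing more can be done
None
```

All four wings are shut, and the job was handed in at about 7 s of the 45 s allowed; it reported no verdict. With the gripper shut, I pressed the left, plain and right wings in turn, and the tab wing last.

- **Wings:** at the end, depth put all four flat at about 85 mm. The tab wing was confirmed by the scene camera only, as the arm hid it from the top one. Before its press, its outer edge was still up at about 96 mm, with the other three flat.
- **Force:** the highest reading at the end of a press was about 38 N at the wrist, well under 120 N.
- **Box and bystanders:** the last pictures show the box and all bystanders where they stood, and the arm clear of everything.

**Checks that disagreed:**
- **Sideways slip:** the fingertip slid up to about 20 mm along the wing during two of the presses. Both wings still shut.
- **Final box fit:** it came out about 16 mm off, because the arm hid the tab end and left the fit loose. The box's far edge was unchanged to within about 2 mm.

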